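Put away the cleaning brush and bracket on a board-repair bench

ROBOT

A 7-joint arm with a two-finger parallel gripper is mounted at the origin on the work surface. World frame = base frame: x ahead of the robot, y to its left, z up, the work surface at z = 0. Lengths are in m, angles in degrees, forces in N, time in s.
With the tool pointing down it reaches from about 0.4 to 0.9 m from the base axis. Payload 5.6 kg.
Tool frame: the origin (TCP) lies on the mounting face of the last link; the fingertips stand 190 mm ahead of it and the grasp point (between the pads) lies 171 mm ahead of it (env.tip_reach is the distance from the TCP to the fingertips, in m); y points along the fingers, z is the direction in which the jaws open and shut, and the axes are right-handed (so a half turn about y gives the same grasp; the last joint's range is limited). The gripper opens to 92 mm and grips with 3 to 60 N. Pads are 20 mm wide; open, the fingers measure 128 mm over their backs; the gripper's body (75 mm by 189 mm) begins 69 mm behind the grasp point.
Start: joints at [61.994, 26.786, -0.665, 91.828, 0.344, 61.387, -3.226], TCP at [0.28, -0.586, 0.405] pointing down, gripper open.
Joint ranges: [-144.91, 144.91], [-17.63, 115.5], [-89.93, 88.59], [15.96, 139.68], [-74.01, 254.01], [8.47, 105.57], [-167.45, 167.45]. Speed limits (degrees/s): [147.25, 147.25, 180, 180, 180, 180, 180].

INTERFACE

Orientations are given as a 3x3 rotation matrix whose columns are the frame's x, y, z axes.
In Python, from bench import env gives the robot as it stands. The module is installed in compiled form; this text tells all that it offers.
- The arm moves only by the tool drive_tool, never from a script. Its argument "motion" is a list of rows, each a list of 7 numbers: the shift along the tool's x, y, z in m, then the turn, a rotation vector about the tool's x, y, z in degrees, then the finger opening in m, from 0 to 0.0919. A call has 1 to 10 rows; each row is the pose to reach, as a shift and turn from the pose commanded when the call began, along the tool's axes at that moment; what a row does not reach only later rows make up. A row lasts 1/10 s, in which the tool goes at most 50 mm and 8.59 degrees, less where a joint would pass 70% of its speed; a pose out of reach is approached as far as the arm can. A call with a gripper value outside its range is refused whole. The fingers move at their own pace and stop on an object; the grip force is fixed at half the most. Time passes only in rows, so rows that repeat a pose let the fingers close. It gives the time, the measured TCP pose, the force and the opening at its end, in the units of the state.
- env.get_obs(): the state, without advancing time (a new reading comes with each control period).
- env.capture(name): name is "scene" or "top"; returns (picture, depth): 480x640x3 uint8, blue, green, red; 480x640 float32, m along the optical axis (not along the pixel's ray), 0 where there is no reading.
- env.camera_params(name): a dict with "camera_matrix" (3x3 intrinsics, pixels), "k1" (the pictures are not rectified: a ray, as slopes to the right and down, at radius r is drawn at 1 + k1 r^2 times it, then the intrinsics apply), "rvec" (rotation vector, rad) and "tvec" (3), from world to camera coordinates, as OpenCV has them. Camera axes: x right, y down, z forward; pixel columns grow to the right and rows downward; lengths in m; the calibration is good to about 2 mm. A picture is of the moment at which its call begins. camera_params takes no time and is no camera call.
- env.finish_job(): hands the job in, once; it reports no verdict.
The state is a dict: "time": time; "q": joint angles; "dq": joint speeds; "joint_efforts": joint torques, N m; "eef_pos": TCP position; "orientation": TCP orientation; "ft_force": force on the tool from outside, world axes, zero at the start; "ft_torque": the same for the moment, N m; "width": finger opening in m.
Only numpy, scipy, OpenCV 4.12 (cv2) and the standard library are available. Lean on these libraries where they do the work, as an engineer would, in place of code of your own. Each camera call takes 0.05 s, during which the arm holds its last target.

TASK

Tidy the repair bench: lay the wooden-handled cleaning brush lengthwise in the long slot of the dark grey parts tray, and lay the straight metal bracket that is out on the mat flat in the tray's empty bracket compartment, lengthwise and in line like its twin in the compartment next to it. Set both down in the tray, do not drop them, and leave the twin, the L-shaped bracket, the screwdriver and the solvent dispenser where they are.

Things in the scene. Friction and masses are not known exactly. Their poses are not given: they have to be found in the camera images.
- brush_center (a point): Centre, half-way up, of the cleaning brush lying on the mat: 150 mm long, 12 mm high. Its x axis runs along its length, to the bristles; z is up. From x = -75 to +25 mm a light wooden handle 16 mm wide (grasp it here, across y); then a steel ferrule 24 mm wide and dark stiff bristles 28 mm wide up to x = +75 mm. Either end may point either way in the slot. About 35 g.
- bracket_center (a point): Centre, half-way up, of the loose straight bracket lying on the mat: flat bare aluminium bar 96 mm long, 8 mm thick, 20 mm wide in the middle, with a round eye 28 mm across at each end. x along its length, y across, z up. About 50 g.
- brush_slot (a point): Point on the floor at the centre of the long brush slot of the dark grey tray. The tray is fixed, 198 x 198 mm outside; its floor is 4 mm above the work surface, its walls are 4 mm thick and stand 10 mm above the floor. The slot is 68 mm along the point's x and 190 mm along its y: the brush lies along y. Axes are the tray's, z up; the tray's yaw varies.
- bracket_slot (a point): Point on the floor (4 mm above the work surface) at the centre of the empty bracket compartment of the same tray, 120 mm along x and 76 mm along y, walls 10 mm high: the bracket lies along x. It is the middle one of three compartments side by side along y; on its +y side is a like one with the twin bracket, on its -y side a narrow pocket (30 mm) with small screws. Same axes as brush_slot.
- twin_center (a point): Bystander: centre of a second bracket, same as the loose one, already lying in the tray compartment next to the empty one. Leave it.
- angle_center (a point): Bystander: point on the mid-height of the L-shaped bracket on the mat, near the middle of its outline: aluminium, arms 76 and 60 mm long, 20 mm wide, 8 mm thick. Leave it.
- driver_center (a point): Bystander: centre of the screwdriver lying on the mat: grey handle 80 x 18 x 16 mm, thin steel blade, about 148 mm long in all along x. Leave it.
- dispenser_center (a point): Bystander: centre of the body of the square pale-teal solvent dispenser, 60 x 60 mm, 127 mm tall, steel top, standing on the far side. Leave it.
Things that resemble listed ones, but are neither listed nor needed, are in the scene too. What is shaped like the part that bears brush_center but green or pink is not meant. What is shaped like the part that bears bracket_center but red is not meant.

How it is judged (in metres and radians):
At the end, for the whole second after the job is handed in: Both parts lie still, flat within 6 degrees, on the floor of their own slot and within 17 degrees of its length: the brush (either end first) within 24 mm of the slot centre each way, the bracket within 16 mm lengthwise and 28 mm across. Both are released (x of brush_center in the frame of brush_slot between -0.024 and 0.024 m and y of brush_center in the frame of brush_slot between -0.024 and 0.024 m and z of brush_center in the frame of brush_slot below 0.011 m and angle between each of brush_center, bracket_center's own z axis and vertical below 0.1 rad and angle between the x axis of brush_center and the y axis of brush_slot, either way round below 0.3 rad and linear speed of each of brush, bracket below 0.02 m/s and x of bracket_center in the frame of bracket_slot between -0.016 and 0.016 m and y of bracket_center in the frame of bracket_slot between -0.028 and 0.028 m and z of bracket_center in the frame of bracket_slot below 0.009 m and angle between the x axis of bracket_center and the x axis of bracket_slot, either way round below 0.3 rad); the robot touches nothing.
It fails at once if the twin, the L-shaped bracket, the screwdriver or the dispenser is moved more than 15 mm (distance of any of twin_center, angle_center, driver_center, dispenser_center from where it was at the start of the episode above 0.015 m).
It fails at once if the brush is dropped (out of the fingers with its centre more than 60 mm above the table) (height (world z) of brush_center above 0.06 m and contact force between the fingers and brush below 0.01 N).
It fails at once if the bracket is dropped (out of the fingers with its centre more than 60 mm above the table) (height (world z) of bracket_center above 0.06 m and contact force between the fingers and bracket below 0.01 N).
It also fails if it takes over 51 s, if anything falls off the work surface, if the arm or the gripper's body presses on something with over 40 N, if the wrist force passes 120 N, or if a joint passes its speed limit or range.

## Working session

There is one attempt and no reset: what is moved stays moved. The work goes in short steps, Python scripts to look and compute and a tool call to move; the robot and the scene stay as the last step left them, time stands still between calls to the robot, and variables do not carry over. Pictures are saved under pics/ and viewed, and the job is handed in when it is done.

Besides the shell and the picture viewer there is one more tool, called as name([rows], argument=value, ...), one row to a line, values as JSON. drive_tool: Moves the arm, as the interface text tells. Its arguments: {"type":"object","properties":{"motion":{"type":"array"}},"required":["motion"]}

```bash
mkdir -p pics; python3 - <<'E'
from bench import env
import cv2,numpy as np
for n in("scene","top"):
    p,d=env.capture(n); cv2.imwrite(f"pics/{n}0.png",p); np.save(f"pics/{n}0.npy",d)
    print(n,env.camera_params(n),(d>0).mean())
o=env.get_obs(); print(o,env.tip_reach)
E
```

```text
scene {'camera_matrix': array([[463.06765343,   0.        , 326.03326335],
       [  0.        , 463.06765343, 245.21039661],
       [  0.        ,   0.        ,   1.        ]]), 'k1': -0.028944301511027396, 'rvec': array([ 1.95359618,  1.45815404, -0.62278694]), 'tvec': array([-0.13573005, -0.32958349,  1.27577392])} 0.9960774739583333
top {'camera_matrix': array([[539.33616747,   0.        , 319.94043583],
       [  0.        , 539.33616747, 236.01784934],
       [  0.        ,   0.        ,   1.        ]]), 'k1': -0.13929163238601955, 'rvec': array([ 2.2180335 , -2.16917014,  0.0524831 ]), 'tvec': array([-0.02776602,  0.52860143,  1.01791597])} 0.9959212239583334
{'time': 0.1, 'q': array([61.9942448 , 26.82944476, -0.66555681, 91.87258893,  0.34548986,
       61.38775476, -3.2276067 ]), 'dq': array([ 0.0107183 , -0.08010424,  0.02650831, -0.13702988,  0.05119219,
       -0.00182064,  0.00632211]), 'joint_efforts': array([ 7.03470596e-04, -5.21641445e+01, -1.25373443e-02, -2.44363582e+01,
       -5.67749224e-02,  1.41632563e-02,  1.94668712e-05]), 'eef_pos': array([ 0.28013362, -0.58630195,  0.40387457]), 'orientation': array([[-9.02299672e-01, -7.78133666e-04,  4.31108683e-01],
       [-4.31109365e-01,  1.32096004e-03, -9.02298715e-01],
       [ 1.32631662e-04, -9.99998825e-01, -1.52736253e-03]]), 'ft_force': array([0.93319838, 0.29768705, 0.31109213]), 'ft_torque': array([ 0.00455837, -0.0067953 ,  0.00215913]), 'width': 0.09213830156386861} 0.1901
```

View pics/top0.png

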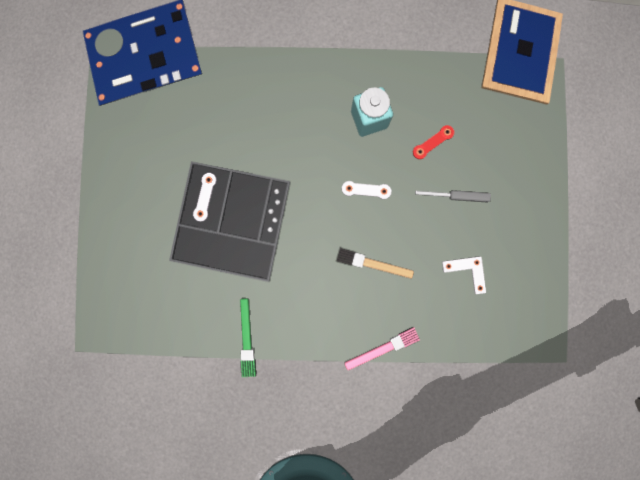

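View pics/scene0.png

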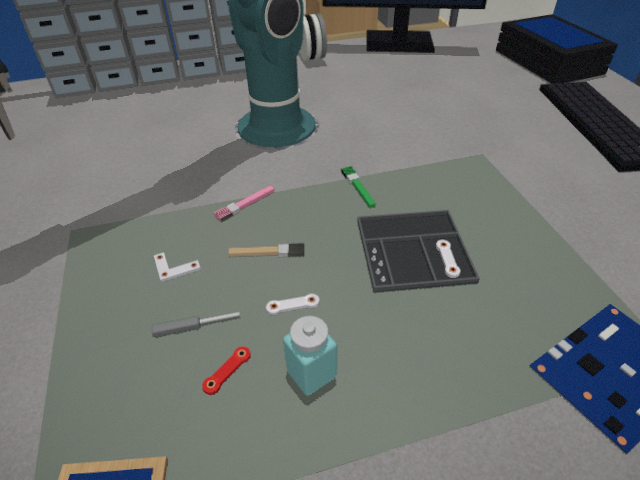

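The top view shows the brush at about (375,263), with bristles at (346,256) and the handle end at (412,273). The loose bracket is at (366,190). The tray corners are near (192,163), (290,182), (270,280) and (171,260), with the brush slot on the lower side. Next I'll measure these.

```bash
cat > h.py <<'E'
import cv2,numpy as np
from bench import env
def ray(name,uv,h):
    P=env.camera_params(name);K=P["camera_matrix"];D=np.array([P["k1"],0,0,0,0.])
    uv=np.asarray(uv,float).reshape(-1,1,2)
    n=cv2.undistortPoints(uv,K,D).reshape(-1,2)
    R=cv2.Rodrigues(P["rvec"])[0];t=np.asarray(P["tvec"]).reshape(3)
    c=-R.T@t; d=np.c_[n,np.ones(len(n))]@R
    return c+d*((h-c[2])/d[:,2])[:,None]
def blobs(mask,amin):
    m=mask.astype(np.uint8)*255
    cs,_=cv2.findContours(m,cv2.RETR_EXTERNAL,cv2.CHAIN_APPROX_NONE)
    return [c for c in cs if cv2.contourArea(c)>amin]
def rect(name,c,h):
    w=ray(name,c.reshape(-1,2),h)[:,:2]
    (cx,cy),(a,b),_=r=cv2.minAreaRect((w*1000).astype(np.float32))
    box=cv2.boxPoints(r);e=[box[1]-box[0],box[2]-box[1]];e=max(e,key=np.linalg.norm)
    return (round(cx),round(cy)),(round(max(a,b)),round(min(a,b))),round(np.degrees(np.arctan2(e[1],e[0]))%180,1)
E
python3 - <<'E'
from h import *
for name in("top","scene"):
    p=cv2.imread(f"pics/{name}0.png");hsv=cv2.cvtColor(p,cv2.COLOR_BGR2HSV);H,S,V=cv2.split(hsv)
    roi=np.zeros(H.shape,bool)
    if name=="top": roi[110:390,100:560]=1
    else: roi[170:420,80:500]=1
    for lab,m,h in(("white",(S<40)&(V>185),.008),("wood",(H>8)&(H<25)&(S>80)&(V>120),.012),("dark",(V<75),.014)):
        for c in blobs(m&roi,25):
            x,y,w,hh=cv2.boundingRect(c); print(name,lab,(x,y,w,hh),rect(name,c,h))
p=cv2.imread("pics/top0.png")
print(ray("top",[(192,163),(290,182),(270,280),(171,260)],.014).round(3))
cv2.imwrite("pics/crop.png",cv2.resize(p[150:300,160:420],None,fx=3,fy=3,interpolation=cv2.INTER_CUBIC))
E
```

```text
top white (241, 350, 13, 11) ((298, 119), (23, 19), np.float32(91.8))
top white (391, 335, 14, 16) ((328, -169), (25, 20), np.float32(24.5))
top white (443, 257, 43, 37) ((457, -297), (78, 72), np.float32(98.1))
top white (352, 253, 13, 15) ((486, -90), (25, 20), np.float32(167.1))
top white (416, 191, 34, 5) ((617, -233), (65, 6), np.float32(87.5))
top white (342, 181, 50, 18) ((622, -104), (96, 28), np.float32(86.4))
top white (193, 173, 23, 48) ((601, 211), (95, 27), np.float32(168.0))
top white (363, 110, 25, 7) ((773, -119), (47, 12), np.float32(91.6))
top wood (364, 258, 49, 20) ((471, -148), (97, 15), np.float32(76.0))
top dark (337, 249, 17, 15) ((492, -65), (27, 24), np.float32(75.3))
top dark (172, 226, 38, 41) ((504, 227), (75, 64), np.float32(79.3))
top dark (220, 172, 48, 60) ((605, 155), (135, 60), np.float32(139.4))
top dark (180, 164, 49, 61) ((600, 210), (118, 73), np.float32(169.7))
scene white (291, 333, 32, 13) ((703, -98), (52, 24), np.float32(73.4))
scene white (295, 320, 9, 12) ((673, -102), (22, 13), np.float32(17.2))
scene white (267, 294, 52, 19) ((622, -103
[... 210 characters left out ...]
, -260), (12, 11), np.float32(173.3))
scene wood (238, 350, 8, 7) ((702, -207), (12, 10), np.float32(127.0))
scene wood (229, 247, 49, 9) ((476, -148), (95, 19), np.float32(76.7))
scene dark (288, 244, 16, 13) ((501, -67), (33, 30), np.float32(163.2))
scene dark (366, 240, 26, 46) ((575, 76), (119, 30), np.float32(169.6))
scene dark (383, 237, 52, 47) ((585, 132), (119, 76), np.float32(169.8))
scene dark (421, 233, 56, 47) ((600, 211), (119, 76), np.float32(169.8))
scene dark (358, 221, 121, 71) ((606, 101), (271, 140), np.float32(36.2))
scene dark (360, 211, 97, 28) ((494, 172), (190, 65), np.float32(79.5))
[[0.666 0.236 0.014]
 [0.632 0.044 0.014]
 [0.443 0.077 0.014]
 [0.476 0.27  0.014]]
```

View pics/crop.png

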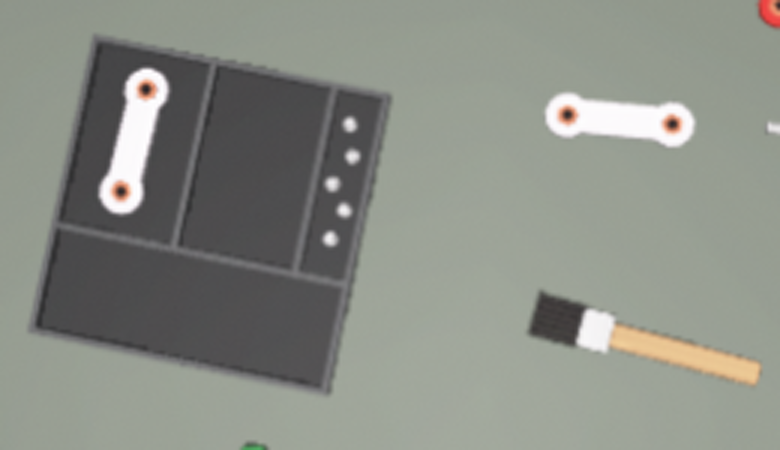

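```bash
python3 - <<'E'
from h import *
def cloud(name):
    d=np.load(f"pics/{name}0.npy");P=env.camera_params(name)
    v,u=np.mgrid[0:480,0:640]
    n=cv2.undistortPoints(np.stack([u,v],-1).reshape(-1,1,2).astype(float),P["camera_matrix"],np.array([P["k1"],0,0,0,0.])).reshape(-1,2)
    X=np.c_[n,np.ones(len(n))]*d.reshape(-1,1)
    R=cv2.Rodrigues(P["rvec"])[0]
    return ((X-np.asarray(P["tvec"]).reshape(3))@R).reshape(480,640,3)
for nm in("top","scene"):
    W=cloud(nm)
    m=(W[...,2]>.03)&(W[...,0]>.6)&(W[...,0]<.9)&(abs(W[...,1]+.11)<.1)
    for lo,hi in((.03,.11),(.11,.2)):
        k=m&(W[...,2]>lo)&(W[...,2]<hi); q=W[k]
        if len(q): print(nm,lo,len(q),np.percentile(q,[2,50,98],axis=0).round(3).tolist())
W=cloud("top")
for l,(u,v) in dict(mat=(320,320),brush=(390,267),bracket=(366,190),floor=(245,205),slot=(225,250),twin=(204,198)).items():
    print(l,W[v-1:v+2,u-1:u+2].reshape(-1,3).mean(0).round(4))
E
```

```text
top 0.03 702 [[0.727, -0.141, 0.032], [0.741, -0.097, 0.089], [0.784, -0.071, 0.097]]
top 0.11 735 [[0.737, -0.131, 0.114], [0.761, -0.106, 0.117], [0.787, -0.083, 0.128]]
scene 0.03 1767 [[0.752, -0.141, 0.032], [0.787, -0.113, 0.08], [0.8, -0.072, 0.1]]
scene 0.11 1000 [[0.741, -0.13, 0.114], [0.769, -0.107, 0.117], [0.79, -0.082, 0.128]]
mat [ 0.3677 -0.0197  0.0005]
brush [ 0.4728 -0.1514  0.0121]
bracket [ 0.6206 -0.1031  0.0073]
floor [0.5867 0.131  0.0038]
slot [0.4984 0.1673 0.004 ]
twin [0.598  0.2104 0.0115]
```

```bash
cat >> h.py <<'E'
from scipy.spatial.transform import Rotation as Ro
def go(x,y,z,jaw):
    o=env.get_obs();R=np.array(o["orientation"]);a=np.radians(jaw)
    zt=np.array([np.cos(a),np.sin(a),0]);yt=np.array([0,0,-1.]);T=np.c_[np.cross(yt,zt),yt,zt]
    print("t",o["time"],"pos",np.round(o["eef_pos"],4),"w",round(o["width"],4),"F",np.round(o["ft_force"],1),"jaw",np.degrees(np.arctan2(R[1,2],R[0,2])).round(1))
    print("shift",(R.T@(np.array([x,y,z])-o["eef_pos"])).round(4),"turn",Ro.from_matrix(R.T@T).as_rotvec(degrees=True).round(2))
E
python3 -c "
from h import *
go(.477,-.124,.29,-14)"
```

```text
t 0.1 pos [ 0.2801 -0.5863  0.4039] w 0.0921 F [0.9 0.3 0.3] jaw -64.5
shift [-0.377   0.1143 -0.3321] turn [ 9.000e-02 -5.046e+01 -3.000e-02]
```

drive_tool([
  [-0.377,0.114,-0.332,0.1,-50.5,0,0.09],
  [-0.377,0.114,-0.332,0.1,-50.5,0,0.09],
  [-0.377,0.114,-0.332,0.1,-50.5,0,0.09],
  [-0.377,0.114,-0.332,0.1,-50.5,0,0.09],
  [-0.377,0.114,-0.332,0.1,-50.5,0,0.09],
  [-0.377,0.114,-0.332,0.1,-50.5,0,0.09],
  [-0.377,0.114,-0.332,0.1,-50.5,0,0.09],
  [-0.377,0.114,-0.332,0.1,-50.5,0,0.09],
  [-0.377,0.114,-0.332,0.1,-50.5,0,0.09],
  [-0.377,0.114,-0.332,0.1,-50.5,0,0.09],
])

```text
time: 1.1
eef_pos: [0.4717, -0.1363, 0.2935]
orientation: [[-0.242, 0.001, 0.97], [-0.97, -0.001, -0.242], [0.001, -1.0, 0.001]]
ft_force: [0.9, -0.0, -1.2]
width: 0.0898
```

```bash
python3 -c "
from h import *
go(.477,-.124,.21,-14)"
```

```text
t 1.1 pos [ 0.4717 -0.1363  0.2935] w 0.0898 F [ 0.9 -0.  -1.2] jaw -14.0
shift [-0.0132  0.0835  0.002 ] turn [-0.08  0.01  0.05]
```

drive_tool([
  [-0.013,0.02,0.002,0,0,0,0.09],
  [-0.013,0.06,0.002,0,0,0,0.09],
  [-0.013,0.083,0.002,0,0,0,0.09],
  [-0.013,0.083,0.002,0,0,0,0.06],
  [-0.013,0.083,0.002,0,0,0,0.06],
])

```text
time: 1.6
eef_pos: [0.4767, -0.1259, 0.2111]
orientation: [[-0.241, 0.001, 0.97], [-0.97, -0.001, -0.241], [0.001, -1.0, 0.001]]
ft_force: [0.2, 1.1, 0.3]
width: 0.0757
```

```bash
python3 -c "
from h import *
go(.477,-.124,.194,-14)"
```

```text
t 1.6 pos [ 0.4767 -0.1259  0.2111] w 0.0757 F [0.2 1.1 0.3] jaw -14.0
shift [-0.0019  0.0171 -0.0002] turn [-0.04  0.04  0.04]
```

drive_tool([
  [-0.002,0.01,0,0,0,0,0.06],
  [-0.002,0.017,0,0,0,0,0.05],
  [-0.002,0.017,0,0,0,0,0.05],
  [-0.002,0.017,0,0,0,0,0.02],
  [-0.002,0.017,0,0,0,0,0.008],
  [-0.002,0.017,0,0,0,0,0.008],
  [-0.002,0.017,0,0,0,0,0.008],
  [-0.002,0.017,0,0,0,0,0.008],
  [-0.002,0.017,0,0,0,0,0.008],
  [-0.002,0.017,0,0,0,0,0.008],
])

```text
time: 2.6
eef_pos: [0.4773, -0.1241, 0.1942]
orientation: [[-0.241, 0.002, 0.97], [-0.97, -0.001, -0.241], [0.001, -1.0, 0.002]]
ft_force: [0.0, -0.6, 2.3]
width: 0.0153
```

```bash
python3 -c "
from h import *
go(.477,-.124,.245,-14)"
```

```text
t 2.6 pos [ 0.4773 -0.1241  0.1942] w 0.0153 F [ 0.  -0.6  2.3] jaw -14.0
shift [ 0.0001 -0.0508 -0.0002] turn [-0.1   0.04  0.05]
```

drive_tool([
  [0,-0.02,0,0,0,0,0.008],
  [0,-0.045,0,0,0,0,0.008],
  [0,-0.045,0,0,0,0,0.008],
])

```text
time: 2.9
eef_pos: [0.4782, -0.1241, 0.2413]
orientation: [[-0.241, 0.006, 0.97], [-0.97, -0.002, -0.241], [0.001, -1.0, 0.006]]
ft_force: [1.1, -0.4, -0.9]
width: 0.0156
```

```bash
python3 -c "
from h import *
go(.494,.168,.239,-10.2)
p,d=env.capture('scene');cv2.imwrite('pics/s1.png',p)"
```

```text
t 2.9 pos [ 0.4782 -0.1241  0.2413] w 0.0156 F [ 1.1 -0.4 -0.9] jaw -14.0
shift [-0.2873  0.0017 -0.0551] turn [-0.36 -3.76  0.05]
```

View pics/s1.png

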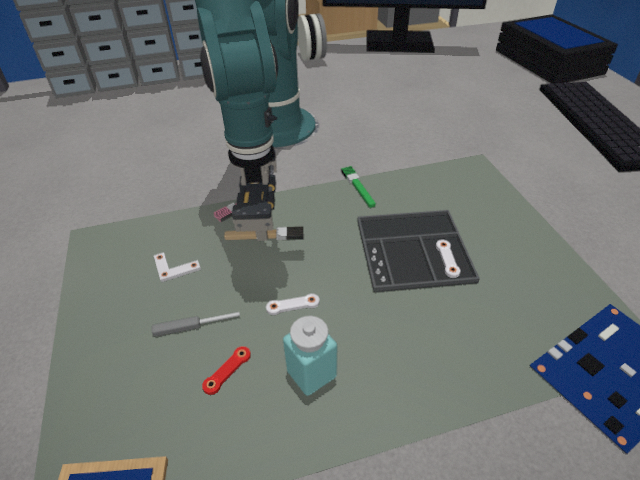

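The brush is held level in the gripper, around (265,234). I'll carry it to the slot now.

drive_tool([
  [-0.03,0,-0.006,0,-0.5,0,0.008],
  [-0.065,0,-0.012,0,-1,0,0.008],
  [-0.1,0,-0.02,0,-1.5,0,0.008],
  [-0.14,0,-0.028,0,-2,0,0.008],
  [-0.18,0,-0.035,0,-2.5,0,0.008],
  [-0.22,0,-0.042,0,-3,0,0.008],
  [-0.255,0,-0.049,0,-3.5,0,0.008],
  [-0.287,0,-0.055,0,-3.8,0,0.008],
  [-0.287,0,-0.055,0,-3.8,0,0.008],
  [-0.287,0,-0.055,0,-3.8,0,0.008],
])

```text
time: 3.95
eef_pos: [0.4924, 0.1681, 0.2375]
orientation: [[-0.175, -0.001, 0.985], [-0.985, -0.002, -0.175], [0.002, -1.0, -0.0]]
ft_force: [-0.2, -0.6, 0.2]
width: 0.0156
```

```bash
python3 -c "
from h import *
go(.494,.168,.199,-10.2)"
```

```text
t 3.95 pos [0.4924 0.1681 0.2375] w 0.0156 F [-0.2 -0.6  0.2] jaw -10.1
shift [-0.0003  0.0385  0.0016] turn [0.02 0.13 0.12]
```

drive_tool([
  [0,0.015,0.001,0,0,0,0.008],
  [0,0.03,0.001,0,0,0,0.008],
  [0,0.037,0.001,0,0,0,0.008],
  [0,0.039,0.001,0,0,0,0.008],
  [0,0.039,0.001,0,0,0,0.008],
])

```text
time: 4.45
eef_pos: [0.4939, 0.1671, 0.1991]
orientation: [[-0.177, 0.0, 0.984], [-0.984, -0.002, -0.177], [0.002, -1.0, 0.0]]
ft_force: [-0.2, -0.5, -0.5]
width: 0.0157
```

```bash
python3 -c "
from h import *
go(.494,.168,.1977,-10.2)
p,d=env.capture('scene');cv2.imwrite('pics/s2.png',cv2.resize(p[150:310,250:500],None,fx=3,fy=3))"
```

```text
t 4.45 pos [0.4939 0.1671 0.1991] w 0.0157 F [-0.2 -0.5 -0.5] jaw -10.2
shift [-0.001   0.0014 -0.    ] turn [-0.02 -0.01  0.09]
```

View pics/s2.png

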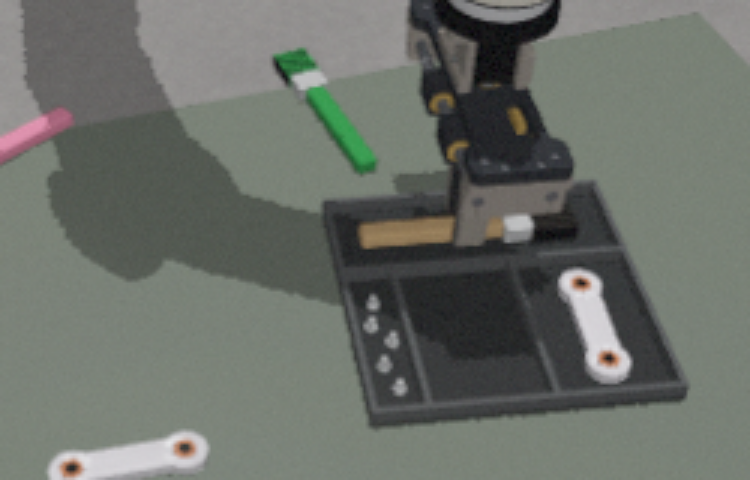

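The brush sits just above the slot floor between its walls. I'll lower the last 1.4 mm, open slightly and rise.

drive_tool([
  [0,0.0015,0,0,0,0,0.008],
  [0,0.0015,0,0,0,0,0.008],
  [0,0.0015,0,0,0,0,0.026],
  [0,0.0015,0,0,0,0,0.026],
  [0,0.0015,0,0,0,0,0.026],
  [0,-0.008,0,0,0,0,0.026],
  [0,-0.03,0,0,0,0,0.03],
  [0,-0.07,0,0,0,0,0.05],
  [0,-0.11,0,0,0,0,0.09],
  [0,-0.11,0,0,0,0,0.09],
])

```text
time: 5.5
eef_pos: [0.4955, 0.1688, 0.3154]
orientation: [[-0.176, 0.011, 0.984], [-0.984, 0.002, -0.176], [-0.004, -1.0, 0.011]]
ft_force: [0.3, 0.4, 0.6]
width: 0.0519
```

```bash
python3 -c "
from h import *
go(.614,-.104,.31,-3.6)"
```

```text
t 5.5 pos [0.4955 0.1688 0.3154] w 0.0519 F [0.3 0.4 0.6] jaw -10.2
shift [0.2476 0.0062 0.1647] turn [-0.62 -6.55 -0.19]
```

drive_tool([
  [0.247,0,0.165,0,-6.6,0,0.09],
  [0.247,0,0.165,0,-6.6,0,0.09],
  [0.247,0,0.165,0,-6.6,0,0.09],
  [0.247,0,0.165,0,-6.6,0,0.09],
  [0.247,0,0.165,0,-6.6,0,0.09],
  [0.247,0,0.165,0,-6.6,0,0.09],
  [0.247,0,0.165,0,-6.6,0,0.09],
  [0.247,0,0.165,0,-6.6,0,0.09],
  [0.247,0,0.165,0,-6.6,0,0.09],
])

```text
time: 6.4
eef_pos: [0.6123, -0.103, 0.31]
orientation: [[-0.06, 0.0, 0.998], [-0.998, -0.0, -0.06], [0.0, -1.0, 0.0]]
ft_force: [0.1, 0.2, -0.1]
width: 0.0899
```

```bash
python3 -c "
from h import *
p,d=env.capture('scene');cv2.imwrite('pics/s3.png',p)
p,d=env.capture('top');cv2.imwrite('pics/t3.png',p)
go(.614,-.104,.22,-3.6)
hsv=cv2.cvtColor(p,cv2.COLOR_BGR2HSV);H,S,V=cv2.split(hsv);roi=np.zeros(H.shape,bool);roi[150:300,160:300]=1
for c in blobs((H>8)&(H<25)&(S>80)&(V>80)&roi,25): print(rect('top',c,.016))"
```

```text
t 6.5 pos [ 0.6124 -0.1026  0.3102] w 0.0899 F [-0.9  0.6  0.1] jaw -3.4
shift [0.0013 0.0902 0.0016] turn [-0.06  0.2   0.02]
((490, 142), (98, 17), np.float32(80.2))
```

View pics/s3.png

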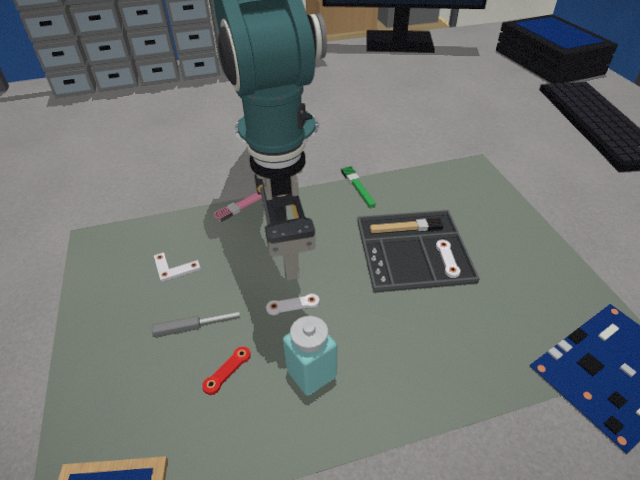

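View pics/t3.png

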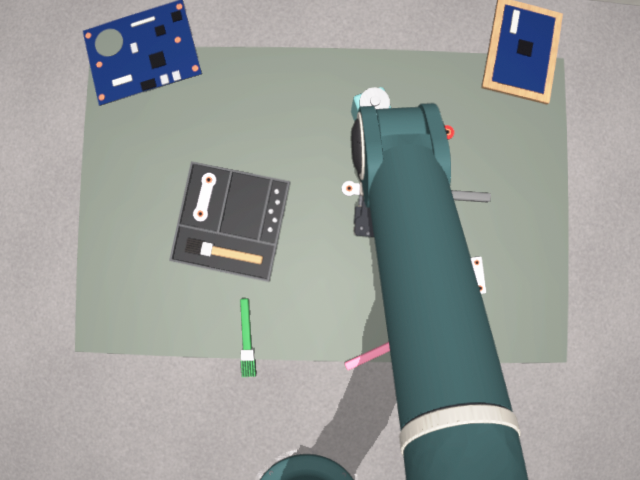

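The brush lies in its slot: its handle centre measures (490,142) at 80.2°, which puts the brush centre near (494,167) mm. The bracket, seen at (293,303) in the scene view, hasn't been touched. I'll descend on the robot side of it to stay clear of the dispenser.

drive_tool([
  [0.001,0.04,0,0,0.2,0,0.09],
  [0.001,0.08,0,0,0.2,0,0.09],
  [0.001,0.09,0,0,0.2,0,0.09],
  [0.001,0.09,0,0,0.2,0,0.09],
])

```text
time: 6.9
eef_pos: [0.6122, -0.1044, 0.2189]
orientation: [[-0.064, -0.002, 0.998], [-0.998, -0.0, -0.064], [0.0, -1.0, -0.002]]
ft_force: [0.6, -0.3, 0.6]
width: 0.09
```

```bash
python3 -c "
from h import *
p,d=env.capture('scene');cv2.imwrite('pics/s4.png',cv2.resize(p[170:400,200:400],None,fx=2.5,fy=2.5))
go(.613,-.104,.194,-3.6)"
```

```text
t 6.95 pos [ 0.613  -0.1046  0.2206] w 0.0898 F [-0.3 -0.7  0.5] jaw -3.7
shift [-0.0006  0.0266 -0.0001] turn [-0.07 -0.08  0.03]
```

View pics/s4.png

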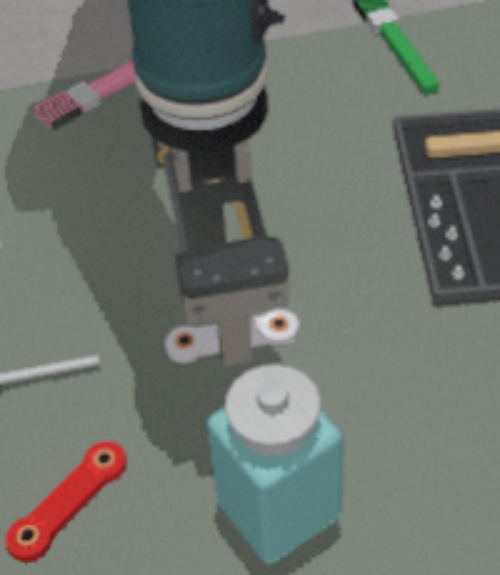

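The finger stands midway between the bracket's eyes, and there is clear space to the dispenser. Descending and closing.

drive_tool([
  [0,0.012,0,0,0,0,0.09],
  [0,0.022,0,0,0,0,0.09],
  [0,0.0265,0,0,0,0,0.08],
  [0,0.0265,0,0,0,0,0.06],
  [0,0.0265,0,0,0,0,0.04],
  [0,0.0265,0,0,0,0,0.025],
  [0,0.0265,0,0,0,0,0.01],
  [0,0.0265,0,0,0,0,0.01],
  [0,0.0265,0,0,0,0,0.01],
  [0,0.0265,0,0,0,0,0.01],
])

```text
time: 7.95
eef_pos: [0.613, -0.1056, 0.1938]
orientation: [[-0.066, 0.002, 0.998], [-0.998, -0.001, -0.066], [0.001, -1.0, 0.002]]
ft_force: [-0.7, -0.1, 0.4]
width: 0.0282
```

```bash
python3 -c "
from h import *
go(.613,-.104,.194,-3.6)"
```

```text
t 7.95 pos [ 0.613  -0.1056  0.1938] w 0.0282 F [-0.7 -0.1  0.4] jaw -3.8
shift [-0.0016 -0.0002 -0.0001] turn [-0.11 -0.16  0.06]
```

drive_tool([
  [0,0,0,0,0,0,0.01],
  [0,0,0,0,0,0,0.01],
  [0,0,0,0,0,0,0.01],
  [0,0,0,0,0,0,0.01],
])

```text
time: 8.35
eef_pos: [0.6129, -0.1057, 0.1938]
orientation: [[-0.066, 0.002, 0.998], [-0.998, -0.001, -0.066], [0.001, -1.0, 0.002]]
ft_force: [0.6, -0.1, 1.1]
width: 0.0195
```

drive_tool([
  [0,-0.015,0,0,0,0,0.01],
  [0,-0.035,0,0,0,0,0.01],
  [0,-0.047,0,0,0,0,0.01],
  [0,-0.047,-0.015,0,0,0,0.01],
  [-0.03,-0.047,-0.03,0,0,0,0.01],
  [-0.065,-0.047,-0.03,0,0,0,0.01],
  [-0.09,-0.047,-0.03,0,0,0,0.01],
  [-0.1,-0.047,-0.03,0,0,0,0.01],
])

```text
time: 9.15
eef_pos: [0.5893, -0.0007, 0.2414]
orientation: [[-0.062, 0.002, 0.998], [-0.998, 0.0, -0.062], [-0.0, -1.0, 0.002]]
ft_force: [0.0, 0.4, -0.7]
width: 0.0193
```

```bash
python3 -c "
from h import *
p,d=env.capture('scene');cv2.imwrite('pics/s5.png',cv2.resize(p[130:400,150:500],None,fx=2,fy=2))
go(.586,.129,.239,79.7)"
```

```text
t 9.2 pos [ 5.894e-01 -3.000e-04  2.412e-01] w 0.0195 F [ 0.5  1.2 -0.1] jaw -3.5
shift [-0.1289  0.0023 -0.0113] turn [-1.200e-01 -8.321e+01  5.000e-02]
```

View pics/s5.png

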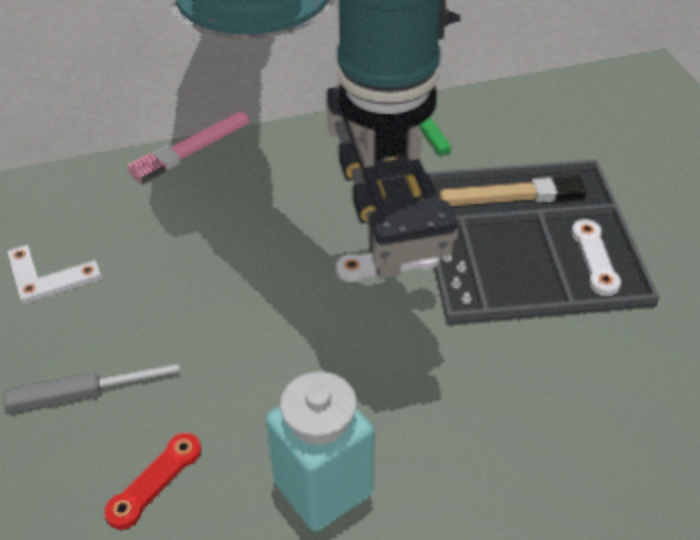

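The bracket is held level, with its left eye at (350,267) in this crop. Next I'll turn it while carrying it over the compartment.

drive_tool([
  [-0.01,0,-0.001,0,-7,0,0.01],
  [-0.025,0,-0.002,0,-14,0,0.01],
  [-0.04,0,-0.003,0,-21,0,0.01],
  [-0.055,0,-0.005,0,-28,0,0.01],
  [-0.07,0,-0.006,0,-35,0,0.01],
  [-0.085,0,-0.007,0,-42,0,0.01],
  [-0.1,0,-0.009,0,-49,0,0.01],
  [-0.115,0,-0.01,0,-56,0,0.01],
  [-0.129,0,-0.011,0,-63,0,0.01],
  [-0.129,0,-0.011,0,-70,0,0.01],
])

```text
time: 10.2
eef_pos: [0.587, 0.1261, 0.2406]
orientation: [[0.918, 0.002, 0.398], [-0.398, -0.001, 0.918], [0.002, -1.0, -0.0]]
ft_force: [-0.9, 0.2, -0.1]
width: 0.0197
```

```bash
python3 -c "
from h import *
go(.586,.129,.239,79.7)"
```

```text
t 10.2 pos [0.587  0.1261 0.2406] w 0.0197 F [-0.9  0.2 -0.1] jaw 66.6
shift [-0.0021  0.0016  0.0023] turn [  0.02 -13.12   0.11]
```

drive_tool([
  [-0.001,0,0.001,0,-6,0,0.01],
  [-0.001,0,0.001,0,-11,0,0.01],
  [-0.001,0,0.001,0,-13,0,0.01],
  [-0.001,0,0.001,0,-13,0,0.01],
  [-0.001,0,0.001,0,-13,0,0.01],
])

```text
time: 10.7
eef_pos: [0.5865, 0.1261, 0.2403]
orientation: [[0.982, 0.001, 0.189], [-0.189, -0.002, 0.982], [0.002, -1.0, -0.001]]
ft_force: [-0.3, -0.1, -0.4]
width: 0.0192
```

```bash
python3 -c "
from h import *
p,d=env.capture('scene');cv2.imwrite('pics/s6.png',cv2.resize(p[150:310,250:500],None,fx=3,fy=3))
go(.586,.129,.199,79.7)"
```

```text
t 10.75 pos [0.5865 0.1264 0.2404] w 0.0195 F [ 0.6 -0.3 -0.3] jaw 79.1
shift [-0.001   0.0414  0.0025] turn [ 0.07 -0.57  0.09]
```

View pics/s6.png

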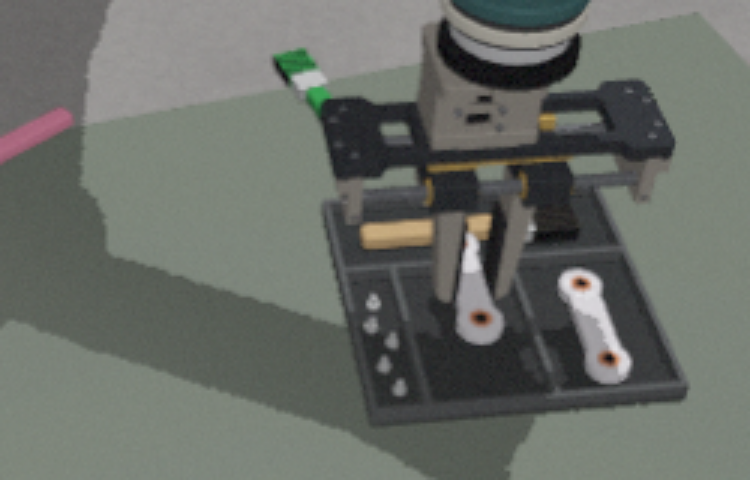

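Over the compartment, aligned with the twin. Lowering in steps.

drive_tool([
  [-0.001,0.015,0.0025,0,-0.5,0,0.01],
  [-0.001,0.03,0.0025,0,-0.5,0,0.01],
  [-0.001,0.038,0.0025,0,-0.5,0,0.01],
  [-0.001,0.0415,0.0025,0,-0.5,0,0.01],
  [-0.001,0.0415,0.0025,0,-0.5,0,0.01],
])

```text
time: 11.25
eef_pos: [0.5856, 0.1298, 0.1982]
orientation: [[0.984, 0.0, 0.178], [-0.178, -0.002, 0.984], [0.0, -1.0, -0.002]]
ft_force: [-0.5, -0.1, -0.2]
width: 0.0191
```

```bash
python3 -c "
from h import *
p,d=env.capture('scene');cv2.imwrite('pics/s7.png',cv2.resize(p[150:310,250:500],None,fx=3,fy=3))
go(.586,.129,.1973,79.7)"
```

```text
t 11.3 pos [0.5858 0.1297 0.1984] w 0.0192 F [ 0.7  0.1 -0.6] jaw 79.8
shift [ 0.0003  0.0011 -0.0007] turn [0.05 0.05 0.05]
```

View pics/s7.png

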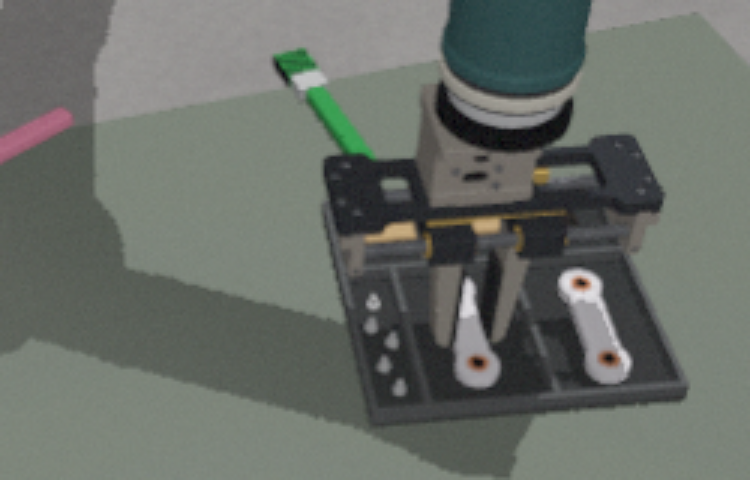

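The bracket is just above the floor between both dividers, with its near eye at (478,362) in the crop. Lowering the last 1 mm, then releasing and rising.

drive_tool([
  [0,0.0012,0,0,0,0,0.01],
  [0,0.0012,0,0,0,0,0.01],
  [0,0.0012,0,0,0,0,0.03],
  [0,0.0012,0,0,0,0,0.03],
  [0,0.0012,0,0,0,0,0.03],
  [0,-0.008,0,0,0,0,0.03],
  [0,-0.03,0,0,0,0,0.03],
  [0,-0.07,0,0,0,0,0.03],
  [0,-0.11,0,0,0,0,0.03],
  [0,-0.12,0,0,0,0,0.03],
])

```text
time: 12.3
eef_pos: [0.5867, 0.1306, 0.324]
orientation: [[0.984, 0.009, 0.178], [-0.178, 0.001, 0.984], [0.008, -1.0, 0.002]]
ft_force: [0.5, 0.5, -0.4]
width: 0.0302
```

drive_tool([
  [0,-0.05,0,0,0,0,0.03],
  [-0.05,-0.09,-0.04,0,0,0,0.03],
  [-0.09,-0.12,-0.08,0,0,0,0.03],
  [-0.12,-0.12,-0.12,0,0,0,0.03],
  [-0.12,-0.12,-0.16,0,0,0,0.03],
  [-0.12,-0.12,-0.2,0,0,0,0.03],
  [-0.12,-0.12,-0.24,0,0,0,0.03],
  [-0.12,-0.12,-0.28,0,0,0,0.03],
  [-0.12,-0.12,-0.28,0,0,0,0.03],
])

```text
time: 13.2
eef_pos: [0.4161, -0.1295, 0.4388]
orientation: [[0.982, 0.0, 0.188], [-0.188, -0.003, 0.982], [0.001, -1.0, -0.003]]
ft_force: [-0.7, 0.4, -0.6]
width: 0.0302
```

```bash
python3 - <<'E'
from h import *
print(env.get_obs()["time"],env.get_obs()["eef_pos"],env.get_obs()["width"])
for nm in("top","scene"):
    p,d=env.capture(nm);cv2.imwrite(f'pics/{nm}9.png',p)
    H,S,V=cv2.split(cv2.cvtColor(p,cv2.COLOR_BGR2HSV));roi=np.zeros(H.shape,bool)
    if nm=="top": roi[110:390,100:560]=1
    else: roi[170:420,80:500]=1
    for lab,m,h in(("white",(S<40)&(V>185),.012),("wood",(H>8)&(H<25)&(S>80)&(V>90),.016)):
        for c in blobs(m&roi,40): print(nm,lab,cv2.boundingRect(c),rect(nm,c,h))
E
```

```text
13.2 [ 0.41606188 -0.12948076  0.43877849] 0.03018473878533191
top white (187, 358, 20, 18) ((274, 215), (44, 19), np.float32(49.5))
top white (240, 350, 14, 11) ((298, 119), (25, 19), np.float32(91.8))
top white (394, 295, 14, 78) ((345, -178), (149, 10), np.float32(172.3))
top white (442, 256, 44, 38) ((457, -296), (79, 70), np.float32(98.7))
top white (201, 242, 12, 14) ((500, 202), (24, 20), np.float32(170.2))
top white (416, 191, 34, 5) ((617, -232), (65, 6), np.float32(87.7))
top white (235, 183, 22, 49) ((582, 129), (95, 28), np.float32(169.8))
top white (193, 173, 23, 48) ((601, 210), (95, 28), np.float32(167.6))
top white (362, 110, 26, 7) ((772, -117), (49, 12), np.float32(91.6))
top wood (369, 316, 16, 7) ((374, -127), (29, 7), np.float32(79.8))
top wood (212, 246, 51, 18) ((490, 142), (98, 17), np.float32(80.2))
scene white (291, 320, 33, 26) ((697, -101), (59, 35), np.float32(32.4))
scene white (154, 253, 46, 26) ((461, -295), (74, 68), np.float32(98.4))
scene white (395, 242, 21, 35) ((582, 130), (92, 24), np.float32(169.9))
scene white (437, 240, 23, 35) ((601, 211), (93, 25), np.float32(168.2))
scene wood (207, 380, 8, 8) ((745, -260), (12, 11), np.float32(173.3))
scene wood (370, 221, 48, 12) ((495, 142), (99, 26), np.float32(80.2))
```

View pics/top9.png

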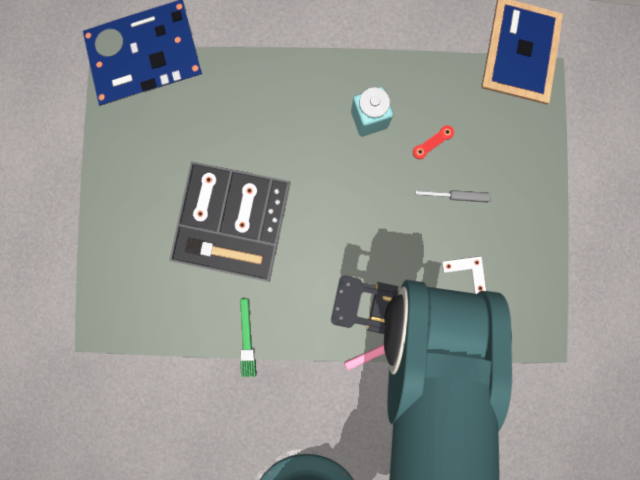

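View pics/scene9.png

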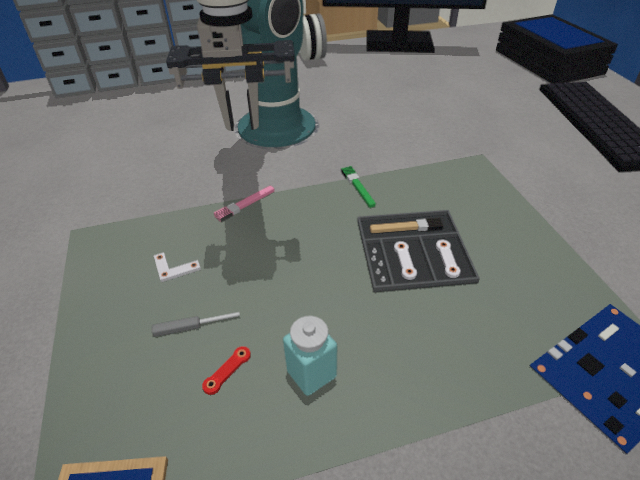

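Both parts lie in their slots. The bracket is at (246,208) and the brush at (224,252) in the top view, and the bystanders are where they were. I'll let the arm settle, then hand in.

drive_tool([
  [0,0,0,0,0,0,0.03],
  [0,0,0,0,0,0,0.03],
  [0,0,0,0,0,0,0.03],
])

```text
time: 13.6
eef_pos: [0.4179, -0.1232, 0.4389]
orientation: [[0.984, 0.001, 0.176], [-0.176, -0.001, 0.984], [0.001, -1.0, -0.001]]
ft_force: [-0.5, 0.2, 0.8]
width: 0.0298
```

```bash
python3 -c "
from bench import env
print(env.finish_job())"
```

```text
the job is handed in; nothing more can be done
None
```

I laid the brush in the long slot and the loose bracket in the empty compartment. Each was lowered to the tray floor before release. I handed in at about 13.6 s, with the gripper well clear of everything; the hand-in gives no verdict.

The last pictures, with positions as (x, y) on the work surface, showed:

| Part | Measured | Slot centre | Direction |
|---|---|---|---|
| Brush centre | about (494, 167) mm | (494, 168) mm | 80.2°, against 79.8° for the slot |
| Bracket centre | (582, 129) mm | about (586, 128) mm | 169.8°, matching the compartment |

- **Bystanders:** The twin, L-shaped bracket and screwdriver measured within about 4 mm of where they started, which is within measuring error. The dispenser's position was checked only roughly, by its bright top edge, and it looked unmoved.
- **Disagreement:** The two cameras agreed on the bracket. They differed by 5 mm on the brush's x; the table uses the top view. Both values are well inside the 24 mm tolerance.
- **Not measured:** I judged flatness and resting height from the pictures and the lowering heights. I took no final depth reading.

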